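# Fit the bayonet fuse carrier

### The job

Take the breaker that someone parked on top of the fuse holder off it and stand it on the free tabletop, clear of the holder, the same way up. Then fit the fuse carrier (black cap, red grip bar) into the holder: find the slots with its two lugs, push it in against the spring, twist it clockwise (seen from above) to the stop, and let it spring back so that it stays locked in its pocket when you let go. Leave the solder spool and the yellow and black tape rolls where they are.

Things in the scene. Friction and masses are not known exactly. Their poses are not given: they have to be found in the camera images.
- holder_mouth (a point): Centre of the round mouth of the fixed fuse holder, on its flat top 50 mm above the table; z up, x and y along the sides of the square black flange. Grey shell 80 mm in diameter. The aluminium bayonet ring in the top has a hole 44 mm in diameter and two opposite slots 15 to 23 mm wide, out to radius 33 mm. The ring is NOT square with the flange: see holder_base.
- holder_base (a point): Middle of the holder's flange (104 x 104 x 8 mm, brass terminals at +y and -y), on the table. The line of the two slots is turned from this x axis by up to 0.45 rad either way: unmeasured, so look once the breaker is off, or feel: press the lugs on the ring with 3 to 6 N and turn until they drop in (within about 0.1 rad). 'Depth' below is that of the lugs' undersides under the mouth.
- spring_top (a point): Centre of the brass spring contact's top inside the holder, z up; 18 mm below the mouth when free, so the carrier's foot meets it at depth 6 mm; let go there, the carrier stays in the slots and may be regrasped. The lugs pass under the ring's 10 mm lip at depth 18 mm, hard bottom 21 mm: twist at 19 to 21 mm. Pocket centre 0.89 rad clockwise of the slot, stop at 1.0; there it rises to depth 13 mm: locked.
- spring_contact (a joint): Travel of the spring contact, m: 0 up, grows when pressed, at most 0.015. Push 3 N at 0, 6.5 N at 0.007, 10.5 N at 0.015. Reads about 0.007 with the carrier locked, below 0.001 with it merely standing in the slots, above 0.012 while the lugs are under the lip (not locked). Turning anticlockwise from the slots is blocked by a stop.
- carrier_grip (a point): Grasp point on the loose fuse carrier's axis, 78 mm above its foot, z up. Red grip bar 52 mm long along this x, 14 mm thick along y, from 54 to 95 mm above the foot, on a black round cap 68 mm in diameter (36 to 54 mm above the foot). Starts standing upright on the table. A half turn changes nothing. 0.15 to 0.31 kg. Locked, this point is 103 mm above the table and the bar out of line with the slots.
- carrier_foot (a point): Centre of the carrier's foot, z up. White stem 40 mm in diameter with a chamfered foot, 2 mm clearance in the holder's hole. Two opposite brass lugs, 10 mm wide, 8 mm tall, reach 28 mm from the axis along +x and -x (in line with the grip bar and two white marks on the cap); their undersides are 12 mm above the foot, so the foot is 12 mm down the hole when they touch the ring.
- breaker_middle (a point): Middle of the loose white two-pole breaker's body, 30 mm above its underside, z up. Body 36 mm (x) by 84 mm (y), 54 mm high, small black toggle on top to 63 mm. It starts lying centrally across the holder's mouth, underside 50 mm above the table. Grasp it across its 36 mm.
- free_spot (a point): Middle of a free part of the tabletop (at least 8 cm free all round), at the front right, on the table: a good place for the breaker.
- solder_spool: Bystander: spool of solder wire, black flanges, 52 x 76 x 42 mm, origin under its middle. Loose.
- tape_yellow: Bystander: yellow tape roll lying flat, 63 mm in diameter, 20 mm high, origin under its middle. Loose.
- tape_black: Bystander: black tape roll lying flat, 69 mm in diameter, 19 mm high, origin under its middle. Loose.

How it is judged (in metres and radians):
On the way, in this order (a step that is already met when the one before it is completed fails the run):
1. the breaker stands upright on the table, clear of the holder (horizontal distance between breaker_middle and holder_mouth above 0.09 m and height (world z) of breaker_middle below 0.036 m and angle between breaker_middle's own z axis and vertical below 0.15 rad), for 0.2 s.
2. the carrier is pushed down through the slots against the spring (value of joint spring_contact above 0.0115 m and horizontal distance between carrier_grip and holder_mouth below 0.015 m and angle between carrier_grip's own z axis and vertical below 0.15 rad), for 0.1 s.
At the end, for the whole second after the job is handed in: Carrier locked and released: upright within 0.1 rad, axis within 10 mm of the mouth axis, grip point 98 to 108 mm above the table, spring contact held down 4.5 to 9.5 mm. Breaker upright on the table (middle under 36 mm high, tilt under 0.15 rad), over 90 mm from the mouth axis (all of step 1 and value of joint spring_contact between 0.0045 and 0.0095 m and horizontal distance between carrier_grip and holder_mouth below 0.01 m and angle between carrier_grip's own z axis and vertical below 0.1 rad and height (world z) of carrier_grip between 0.098 and 0.108 m); the robot touches nothing.
It fails at once if a bystander (solder spool, tape rolls) is moved more than 20 mm (distance of any of solder_spool, tape_yellow, tape_black from where it was at the start of the episode above 0.02 m).
It also fails if it takes over 72 s, if anything falls off the work surface, if the arm or the gripper's body presses on something with over 40 N, if the wrist force passes 120 N, or if a joint passes its speed limit or range.

### The arm

A 6-joint arm with a two-finger parallel gripper is mounted at the origin on a cart in front of the work surface, level with it; the furniture and walls round the work are solid. World frame = base frame: x ahead of the robot, y to its left, z up, the work surface at z = 0. Lengths are in m, angles in degrees, forces in N, time in s.
With the tool pointing down it reaches from about 0.4 to 0.825 m from the base axis. Payload 7 kg.
Tool frame: the origin (TCP) lies midway between the tips of the shut fingers; the grasp point (between the pads) lies 19 mm behind it; z points along the fingers, y is the line along which they close (so a half turn about z gives the same grasp; the last joint's range is limited). The gripper opens to 88 mm and grips with 3 to 60 N. Pads are 19 mm wide; open, the fingers measure 130 mm over their backs; the gripper's body (78 mm by 193 mm) begins 47 mm behind the grasp point.
Start: joints at [-49.441, 20.546, 0.682, 0, -70.136, -16.507], TCP at [0.275, -0.616, 0.227] pointing down, gripper open.
Joint ranges: [-176.03, 176.03], [-82.01, 121.73], [-58.28, 71.71], [-173.87, 95.51], [-174.79, -0.11], [-173.66, 173.66]. Speed limits (degrees/s): [136.94, 136.94, 172.46, 180, 180, 180].

### API

Orientations are given as [roll, pitch, yaw] about the fixed x, y, z axes, in that order (R = Rz(yaw) Ry(pitch) Rx(roll)).
In Python, from plant import r gives the robot as it stands. The module is installed in compiled form; this text tells all that it offers.
- The arm moves only by the tool play_rows, never from a script. Its argument "rows" is a list of rows, each an object with "slide": the shift along the tool's x, y, z as a fraction of full scale, a list of three; "delta_rot": the turn, a rotation vector about the tool's x, y, z as a fraction of full scale, a list of three; "fingers": the opening, from -1 (shut) to 1 (fully open). In form: [{"slide": [x, y, z], "delta_rot": [rx, ry, rz], "fingers": fingers}, ...]. A call has 1 to 8 rows; each row shifts and turns the commanded pose from where the row before left it, along the tool's axes as they then stand; what a row does not reach is not made up. Full scale, the value 1, is 0.15 m for a shift and 0.08 rad for a turn. A row lasts 1/8 s, in which the tool goes at most 62.5 mm and 10.7 degrees, less where a joint would pass 70% of its speed; a pose out of reach is approached as far as the arm can. A call with a number of a shift or a turn outside -1 to 1 is refused whole. A call with a gripper value outside its range is refused whole. The fingers move at their own pace and stop on an object; "squeeze" is the grip in N (left out, the last holds). Time passes only in rows, so rows that do not move let the fingers close. It gives the time, the measured TCP pose, the force, the opening and the grip force at its end, in the units of the state.
- r.get_state(): the state, without advancing time (a new reading comes with each control period).
- r.capture(name): name is "scene" or "top" or "wrist"; returns a dict with "image" (480x640x3 uint8, blue, green, red), "fx", "fy", "cx", "cy" (pixels), "R" (3x3) and "t" (3): a world point X has camera coordinates R X + t; the wrist camera has in their place "T_tool_cam" (4x4, takes a point from camera to tool coordinates, whose origin is the TCP and whose axes are the flange's). Camera axes: x right, y down, z forward; pixel columns grow to the right and rows downward; lengths in m; the calibration is good to about 2 mm. A picture is of the moment at which its call begins: read the wrist's pose just before it. There is no depth.
- r.close_job(): hands the job in; it is judged then, once.
The state is a dict: "time_s": time; "joints": joint angles; "qd": joint speeds; "joint_torque": joint torques, N m; "tcp_pos": TCP position; "eef_rot": TCP orientation; "contact_force": force on the tool from outside, world axes, zero at the start; "moment": the same for the moment, N m; "gripper_width": finger opening in m; "gripper_force": force on a finger pad.
Only numpy, scipy, OpenCV 4.12 (cv2) and the standard library are available. Lean on these libraries where they do the work, as an engineer would, in place of code of your own. Each camera call takes 0.05 s, during which the arm holds its last target. There are 200 camera calls.

## Working session

There is one attempt and no reset: what is moved stays moved. The work goes in short steps, Python scripts to look and compute and a tool call to move; the robot and the scene stay as the last step left them, time stands still between calls to the robot, and variables do not carry over. Pictures are saved under pics/ and viewed, at most 10 in all, crops included, and the job is handed in when it is done.

Besides the shell and the picture viewer there is one more tool, called after "Request:" as name(argument=value, ...) on one line, values as JSON. play_rows: Moves the arm, as the interface text tells. Shift numbers are shares of 0.15 m and turn numbers shares of 0.08 rad, none past 1 either way. Its arguments: {"type":"object","properties":{"rows":{"type":"array"},"squeeze":{"type":"number"}},"required":["rows"]}

```bash
mkdir -p pics
cat > h.py <<'E'
import numpy as np, cv2
from plant import r
from scipy.spatial.transform import Rotation as Ro
def snap(n,f):
    c=r.capture(n); cv2.imwrite('pics/'+f,c['image']); return c
def pix2w(c,u,v,z,st=None):
    d=np.array([(u-c['cx'])/c['fx'],(v-c['cy'])/c['fy'],1.])
    if 'R' in c:
        R=np.array(c['R']);o=-R.T@np.array(c['t']);d=R.T@d
    else:
        T=np.array(c['T_tool_cam']);A=Ro.from_euler('xyz',st['eef_rot'],degrees=True).as_matrix()
        o=A@T[:3,3]+np.array(st['tcp_pos']);d=A@T[:3,:3]@d
    return o+d*(z-o[2])/d[2]
E
python3 - <<'E'
from h import *
import pickle
c=snap('top','top1.png');s=snap('scene','scene1.png')
pickle.dump((c,s),open('c.pkl','wb'))
print(r.get_state()); print({k:c[k] for k in c if k!='image'}); print(snap('wrist','w0.png')['T_tool_cam'])
E
```

```text
{'time_s': 0.1, 'joints': array([-4.94403147e+01,  2.05858541e+01,  6.38325266e-01, -1.96555615e-02,
       -7.01356998e+01, -1.65068470e+01]), 'qd': array([-0.0042999 , -0.06972902,  0.08676775,  0.00402787,  0.0031301 ,
       -0.02841808]), 'joint_torque': array([-1.34716884e-03, -5.84165025e+01,  2.93749791e+01,  7.01562658e+00,
        1.02067858e-02, -7.19893751e-05]), 'tcp_pos': array([ 0.27491524, -0.61598674,  0.22572171]), 'eef_rot': array([ 1.79914951e+02, -5.93319791e-03, -1.55953850e+02]), 'contact_force': array([-0.72153488,  0.57891315,  0.31862513]), 'moment': array([0.00387505, 0.01904584, 0.0737297 ]), 'gripper_force': 0.0, 'gripper_width': 0.08753262769172125}
{'fx': 455.01824225647357, 'fy': 455.01824225647357, 'cx': 312.4904982868112, 'cy': 235.71890814601136, 'R': array([[-0.01549972, -0.99987809,  0.00188539],
       [-0.99185749,  0.01513695, -0.12644998],
       [ 0.12640602, -0.00382997, -0.99197119]]), 't': array([-0.02307566,  0.57853299,  1.062293  ])}
[[ 2.51943556e-04 -9.51938256e-01 -3.06289884e-01  8.25003091e-02]
 [ 9.99999680e-01  4.72321681e-04 -6.45393829e-04  2.81783693e-04]
 [ 7.59042429e-04 -3.06289624e-01  9.51938071e-01 -1.58427064e-01]
 [ 0.00000000e+00  0.00000000e+00  0.00000000e+00  1.00000000e+00]]
```

View pics/top1.png

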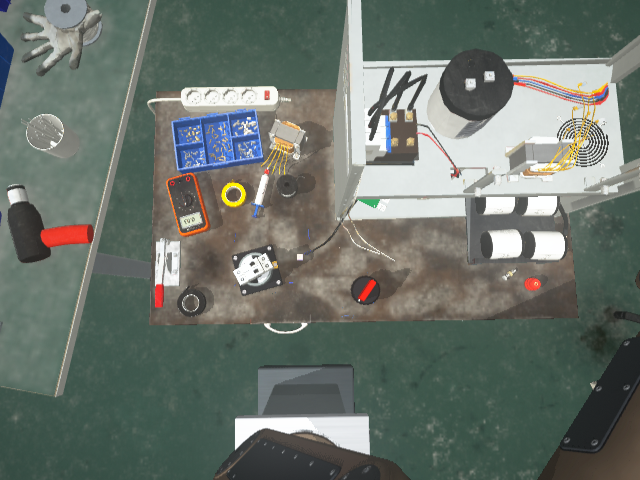

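View pics/scene1.png

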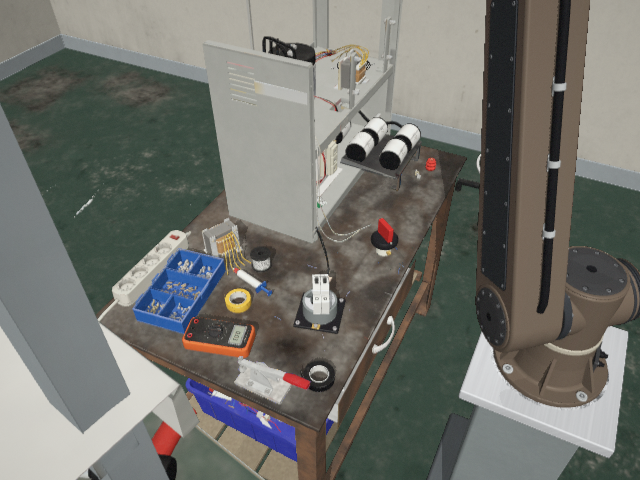

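Top view: the breaker on the holder is around (256,270), the carrier (red bar) around (366,291), and the black tape at (191,301). Free space at the front right is around (450,285).

Run:
```python
from h import *
import pickle
c,s=pickle.load(open('c.pkl','rb'))
im=c['image']
cv2.imwrite('pics/crop1.png',cv2.resize(im[225:325,170:470],None,fx=2.6,fy=2.6,interpolation=cv2.INTER_CUBIC)) 
for n,u,v,z in [('breaker',256,268,.1),('carr',367,290,.09),('free',450,285,0),('tapeB',191,301,.0),('edgeR',577,319,0),('edgeF',450,321,0),('spool',288,186,0)]:
    print(n,pix2w(c,u,v,z).round(3))
```

```text
breaker [0.499 0.097 0.1  ]
carr [ 0.446 -0.153  0.09 ]
free [ 0.455 -0.369  0.   ]
tapeB [0.426 0.268 0.   ]
edgeR [ 0.368 -0.675  0.   ]
edgeF [ 0.368 -0.364  0.   ]
spool [0.711 0.028 0.   ]
```

View pics/crop1.png

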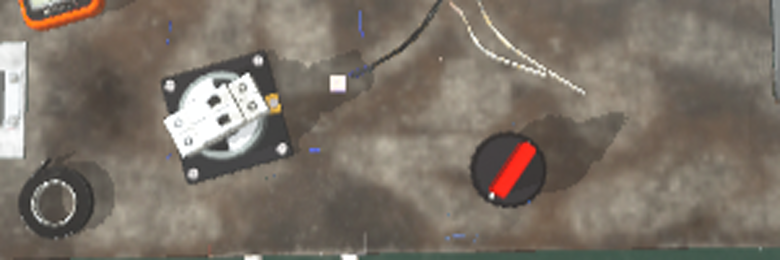

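```bash
cat >> h.py <<'E'
def plan(p=None,yaw=None,st=None):
    """tool-frame moves needed (total) in full-scale units, for tool-down pose; yaw mod 180"""
    st=st or r.get_state(); A=Ro.from_euler('xyz',st['eef_rot'],degrees=True).as_matrix()
    print('tcp',np.round(st['tcp_pos'],4),'rot',np.round(st['eef_rot'],2),'F',np.round(st['contact_force'],1),'w',round(st['gripper_width'],4),'j6',round(st['joints'][5],1),'t',round(st['time_s'],2))
    if p is not None: print('slide total',((A.T@(np.array(p)-st['tcp_pos']))/.15).round(3))
    if yaw is not None:
        d=yaw-st['eef_rot'][2]; d=(d+90)%180-90
        T=Ro.from_euler('xyz',[180,0,st['eef_rot'][2]+d],degrees=True).as_matrix()
        rv=Ro.from_matrix(A.T@T).as_rotvec()
        print('yaw d',round(d,2),'rot total',(rv/.08).round(2))
        if p is not None: print('  slide if turned first',((T.T@(np.array(p)-st['tcp_pos']))/.15).round(3))
E
python3 - <<'E'
from h import *
import pickle
c,s=pickle.load(open('c.pkl','rb'))
f=lambda u,v,z:pix2w(c,170+(u+.5)/2.6-.5,225+(v+.5)/2.6-.5,z)
def ang(a,b): d=b-a; return round(np.degrees(np.arctan2(d[1],d[0])),1),round(np.hypot(*d[:2]),4)
a,b,d,e=f(165,122,.104),f(183,159,.104),f(243,73,.104),f(268,108,.104)
print('br',(a+b+d+e)/4,ang(a,d),ang(b,e),ang(a,b))
F=[f(u,v,.008) for u,v in [(163,82),(262,52),(294,153),(190,183)]]
print('fl',sum(F)/4,ang(F[0],F[1]),ang(F[3],F[2]),ang(F[0],F[3]))
p,q=f(492,194,.095),f(531,145,.095); print('bar',(p+q)/2,ang(p,q)); print(f(508,170,.054))
plan([.5,.097,.227],ang(a,d)[0])
E
```

```text
br [0.49612284 0.10450846 0.104     ] (np.float64(-58.4), np.float64(0.079)) (np.float64(-59.8), np.float64(0.0848)) (np.float64(-153.9), np.float64(0.0356))
fl [0.49958189 0.10520038 0.008     ] (np.float64(-73.9), np.float64(0.0978)) (np.float64(-74.8), np.float64(0.1012)) (np.float64(-164.8), np.float64(0.0988))
bar [ 0.44589895 -0.15136234  0.095     ] (np.float64(-40.1), np.float64(0.0544))
[ 0.44571052 -0.15305836  0.054     ]
tcp [ 0.2749 -0.6161  0.2258] rot [ 1.7993e+02 -1.0000e-02 -1.5595e+02] F [-0.2 -0.3  0.2] w 0.0876 j6 -16.5 t 0.15
slide total [-3.307e+00  3.730e+00 -3.000e-03]
yaw d -82.45 rot total [ 1.000e-02 -1.000e-02  1.799e+01]
  slide if turned first [ 3.263  3.769 -0.008]
```

Request:
play_rows(rows=[{"slide":[-0.236,0.266,0],"delta_rot":[0,0,0],"fingers":1},{"slide":[-0.236,0.266,0],"delta_rot":[0,0,0],"fingers":1},{"slide":[-0.236,0.266,0],"delta_rot":[0,0,0],"fingers":1},{"slide":[-0.236,0.266,0],"delta_rot":[0,0,0],"fingers":1},{"slide":[-0.236,0.266,0],"delta_rot":[0,0,0],"fingers":1},{"slide":[-0.236,0.266,0],"delta_rot":[0,0,0],"fingers":1},{"slide":[-0.236,0.266,0],"delta_rot":[0,0,0],"fingers":1},{"slide":[-0.236,0.266,0],"delta_rot":[0,0,0],"fingers":1}])

```text
time_s: 1.15
tcp_pos: [0.4037, -0.2078, 0.2267]
eef_rot: [-180.0, 0.0, -156.0]
contact_force: [0.7, 0.7, -0.3]
gripper_width: 0.0879
gripper_force: 0.0
```

Request:
play_rows(rows=[{"slide":[-0.236,0.266,0],"delta_rot":[0,0,0],"fingers":1},{"slide":[-0.236,0.266,0],"delta_rot":[0,0,0],"fingers":1},{"slide":[-0.236,0.266,0],"delta_rot":[0,0,0],"fingers":1},{"slide":[-0.236,0.266,0],"delta_rot":[0,0,0],"fingers":1},{"slide":[-0.236,0.266,0],"delta_rot":[0,0,0],"fingers":1},{"slide":[-0.236,0.266,0],"delta_rot":[0,0,0],"fingers":1},{"slide":[0,0,0],"delta_rot":[0,0,-1],"fingers":1},{"slide":[0,0,0],"delta_rot":[0,0,-1],"fingers":1}])

```text
time_s: 2.15
tcp_pos: [0.4998, 0.0965, 0.226]
eef_rot: [180.0, -0.1, -146.5]
contact_force: [-0.2, -0.5, 0.1]
gripper_width: 0.0876
gripper_force: 0.0
```

Request:
play_rows(rows=[{"slide":[0,0,0],"delta_rot":[0,0,-1],"fingers":1},{"slide":[0,0,0],"delta_rot":[0,0,-1],"fingers":1},{"slide":[0,0,0],"delta_rot":[0,0,-1],"fingers":1},{"slide":[0,0,0],"delta_rot":[0,0,-1],"fingers":1},{"slide":[0,0,0],"delta_rot":[0,0,-1],"fingers":1},{"slide":[0,0,0],"delta_rot":[0,0,-1],"fingers":1},{"slide":[0,0,0],"delta_rot":[0,0,-1],"fingers":1},{"slide":[0,0,0],"delta_rot":[0,0,-1],"fingers":1}])

```text
time_s: 3.15
tcp_pos: [0.4998, 0.0957, 0.2264]
eef_rot: [180.0, -0.0, -110.0]
contact_force: [-0.8, 0.1, -0.2]
gripper_width: 0.0875
gripper_force: 0.0
```

Request:
play_rows(rows=[{"slide":[0,0,0],"delta_rot":[0,0,-1],"fingers":1},{"slide":[0,0,0],"delta_rot":[0,0,-1],"fingers":1},{"slide":[0,0,0],"delta_rot":[0,0,-1],"fingers":1},{"slide":[0,0,0],"delta_rot":[0,0,-1],"fingers":1},{"slide":[0,0,0],"delta_rot":[0,0,-1],"fingers":1},{"slide":[0,0,0],"delta_rot":[0,0,-1],"fingers":1},{"slide":[0,0,0],"delta_rot":[0,0,-1],"fingers":1},{"slide":[0,0,0],"delta_rot":[0,0,-1],"fingers":1}])

```text
time_s: 4.15
tcp_pos: [0.4998, 0.0956, 0.2264]
eef_rot: [180.0, -0.0, -73.3]
contact_force: [-0.3, 0.4, -0.0]
gripper_width: 0.0877
gripper_force: 0.0
```

Request:
play_rows(rows=[{"slide":[0,0,0],"delta_rot":[0,0,-1],"fingers":1},{"slide":[0,0,0],"delta_rot":[0,0,-1],"fingers":1},{"slide":[0,0,0],"delta_rot":[0,0,-1],"fingers":1},{"slide":[0,0,0],"delta_rot":[0,0,0],"fingers":1}])

```text
time_s: 4.65
tcp_pos: [0.4998, 0.0957, 0.2264]
eef_rot: [180.0, 0.0, -59.7]
contact_force: [0.2, -0.3, -0.7]
gripper_width: 0.0876
gripper_force: 0.0
```

Run:
```python
from h import *
import pickle
st=r.get_state(); c=snap('wrist','w1.png'); pickle.dump((c,st),open('w1.pkl','wb'))
plan([.4975,.1045,.227],-59.5,st)
```

```text
tcp [0.4998 0.0957 0.2264] rot [ 1.7998e+02  1.0000e-02 -5.9730e+01] F [ 0.2 -0.3 -0.7] w 0.0876 j6 -2.7 t 4.65
slide total [-0.059 -0.016 -0.004]
yaw d 0.23 rot total [ 0.    0.   -0.05]
  slide if turned first [-0.059 -0.017 -0.004]
```

View pics/w1.png

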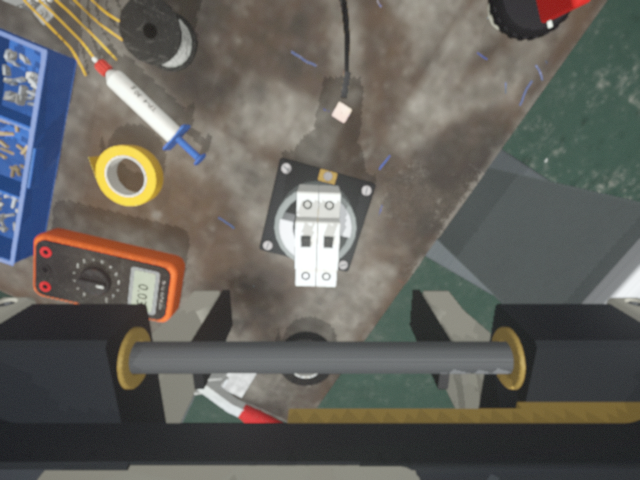

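The wrist view shows the breaker upright in the image: end edges (299–341,184) and (294–337,287). The flange corners are (283,159), (375,186), (345,270), (262,246).

Run:
```python
from h import *
import pickle
c,st=pickle.load(open('w1.pkl','rb'))
g=lambda u,v,z:pix2w(c,u,v,z,st)
for z in (.104,.09): 
  P=[g(u,v,z) for u,v in [(299,184),(341,184),(337,287),(294,287)]]
  d=P[0]-P[3]+P[1]-P[2]; print(sum(P)/4,np.degrees(np.arctan2(d[1],d[0])),np.linalg.norm(d)/2,np.linalg.norm(P[0]-P[1]))
F=[g(u,v,.008) for u,v in [(283,159),(375,186),(345,272),(262,246)]]
print(sum(F)/4,[np.degrees(np.arctan2(*(b-a)[1::-1])) for a,b in [(F[0],F[1]),(F[3],F[2]),(F[0],F[3]),(F[1],F[2])]])
print(st['joints'])
```

```text
[0.50200068 0.09870335 0.104     ] -62.256594331757334 0.08760979893961622 0.03267919052111672
[0.49997142 0.10241566 0.09      ] -62.25659433175732 0.09197722099051929 0.03430827561222573
[0.50080799 0.10518154 0.008     ] [np.float64(-165.83963133136857), np.float64(-168.24410147168297), np.float64(104.6819736898343), np.float64(103.41786841577404)]
[ 3.29700779e+01  4.80138832e+00 -1.99094659e+01 -8.16486771e-03
 -6.53055161e+01 -2.69167757e+00]
```

Request:
play_rows(rows=[{"slide":[-0.027,-0.025,0.2],"delta_rot":[0,0,0.28],"fingers":1},{"slide":[0,0,0.3],"delta_rot":[0,0,0],"fingers":1},{"slide":[0,0,0.3],"delta_rot":[0,0,0],"fingers":1},{"slide":[0,0,0.19],"delta_rot":[0,0,0],"fingers":0.5},{"slide":[0,0,0.1],"delta_rot":[0,0,0],"fingers":0},{"slide":[0,0,0],"delta_rot":[0,0,0],"fingers":-1},{"slide":[0,0,0],"delta_rot":[0,0,0],"fingers":-1},{"slide":[0,0,0],"delta_rot":[0,0,0],"fingers":-1}], squeeze=25)

```text
time_s: 5.7
tcp_pos: [0.5019, 0.1015, 0.0642]
eef_rot: [-179.9, 0.0, -61.0]
contact_force: [0.4, -0.8, -0.7]
gripper_width: 0.0431
gripper_force: 0.0
```

Request:
play_rows(rows=[{"slide":[0,0,0],"delta_rot":[0,0,0],"fingers":-1},{"slide":[0,0,0],"delta_rot":[0,0,0],"fingers":-1}])

```text
time_s: 5.95
tcp_pos: [0.5015, 0.1013, 0.0639]
eef_rot: [-179.9, -0.0, -61.0]
contact_force: [-2.3, 0.3, 7.0]
gripper_width: 0.0359
gripper_force: 25.0
```

Request:
play_rows(rows=[{"slide":[0,0,-0.17],"delta_rot":[0,0,0],"fingers":-1},{"slide":[0,0,-0.3],"delta_rot":[0,0,0],"fingers":-1},{"slide":[0,0,-0.2],"delta_rot":[0,0,0],"fingers":-1},{"slide":[0.159,0.109,0],"delta_rot":[0,0,0],"fingers":-1},{"slide":[0.27,0.187,0],"delta_rot":[0,0,0],"fingers":-1},{"slide":[0.27,0.187,0],"delta_rot":[0,0,0],"fingers":-1},{"slide":[0.27,0.187,0],"delta_rot":[0,0,0],"fingers":-1},{"slide":[0.27,0.187,0],"delta_rot":[0,0,0],"fingers":-1}])

```text
time_s: 6.95
tcp_pos: [0.4784, -0.1252, 0.1636]
eef_rot: [-180.0, 0.0, -61.0]
contact_force: [1.1, 0.8, -1.8]
gripper_width: 0.036
gripper_force: 25.0
```

Request:
play_rows(rows=[{"slide":[0.27,0.187,0],"delta_rot":[0,0,0],"fingers":-1},{"slide":[0.27,0.187,0],"delta_rot":[0,0,0],"fingers":-1},{"slide":[0.27,0.187,0],"delta_rot":[0,0,0],"fingers":-1},{"slide":[0.27,0.187,0],"delta_rot":[0,0,0],"fingers":-1},{"slide":[0.27,0.187,0],"delta_rot":[0,0,0],"fingers":-1},{"slide":[0,0,0.2],"delta_rot":[0,0,0],"fingers":-1},{"slide":[0,0,0.3],"delta_rot":[0,0,0],"fingers":-1},{"slide":[0,0,0.25],"delta_rot":[0,0,0],"fingers":-1}])

```text
time_s: 7.95
tcp_pos: [0.4538, -0.3688, 0.0494]
eef_rot: [180.0, 0.0, -61.0]
contact_force: [1.5, -1.1, -2.3]
gripper_width: 0.0355
gripper_force: 25.0
```

Request:
play_rows(rows=[{"slide":[0,0,0.15],"delta_rot":[0,0,0],"fingers":-1},{"slide":[0,0,0.04],"delta_rot":[0,0,0],"fingers":-1},{"slide":[0,0,0.04],"delta_rot":[0,0,0],"fingers":-1}])

```text
time_s: 8.32
tcp_pos: [0.4551, -0.3691, 0.0169]
eef_rot: [-180.0, -0.0, -61.0]
contact_force: [0.9, 0.1, -1.3]
gripper_width: 0.036
gripper_force: 25.0
```

Request:
play_rows(rows=[{"slide":[0,0,0.013],"delta_rot":[0,0,0],"fingers":-1},{"slide":[0,0,0.007],"delta_rot":[0,0,0],"fingers":-1},{"slide":[0,0,0],"delta_rot":[0,0,0],"fingers":-1}])

```text
time_s: 8.7
tcp_pos: [0.4549, -0.369, 0.0141]
eef_rot: [-180.0, -0.0, -61.0]
contact_force: [-1.4, -0.6, -2.0]
gripper_width: 0.0358
gripper_force: 25.0
```

Request:
play_rows(rows=[{"slide":[0,0,0.008],"delta_rot":[0,0,0],"fingers":-1},{"slide":[0,0,0],"delta_rot":[0,0,0],"fingers":-1},{"slide":[0,0,0],"delta_rot":[0,0,0],"fingers":1},{"slide":[0,0,0],"delta_rot":[0,0,0],"fingers":1},{"slide":[0,0,0],"delta_rot":[0,0,0],"fingers":1},{"slide":[0,0,-0.2],"delta_rot":[0,0,0],"fingers":1},{"slide":[0,0,-0.4],"delta_rot":[0,0,0],"fingers":1},{"slide":[0,0,-0.4],"delta_rot":[0,0,0],"fingers":1}])

```text
time_s: 9.7
tcp_pos: [0.4542, -0.3688, 0.1636]
eef_rot: [179.9, 0.1, -61.0]
contact_force: [2.3, -1.0, 0.1]
gripper_width: 0.0863
gripper_force: 0.0
```

Run:
```python
from h import *
import pickle
st=r.get_state(); c=snap('top','top2.png');pickle.dump(c,open('t2.pkl','wb'))
im=c['image']
a=cv2.resize(im[240:300,225:285],None,fx=6,fy=6,interpolation=cv2.INTER_CUBIC); b=cv2.resize(im[260:320,335:395],None,fx=6,fy=6,interpolation=cv2.INTER_CUBIC)
cv2.imwrite('pics/crop2.png',np.hstack([a,b]))
plan([.446,-.152,.2],-40)
```

```text
tcp [ 0.4578 -0.3713  0.173 ] rot [-179.73   -0.58  -60.87] F [ 3.1 -2.1  8.5] w 0.0873 j6 49.0 t 9.75
slide total [-1.313 -0.644 -0.19 ]
yaw d 20.87 rot total [-0.04 -0.14 -4.55]
  slide if turned first [-1.   -1.07 -0.18]
```

View pics/crop2.png

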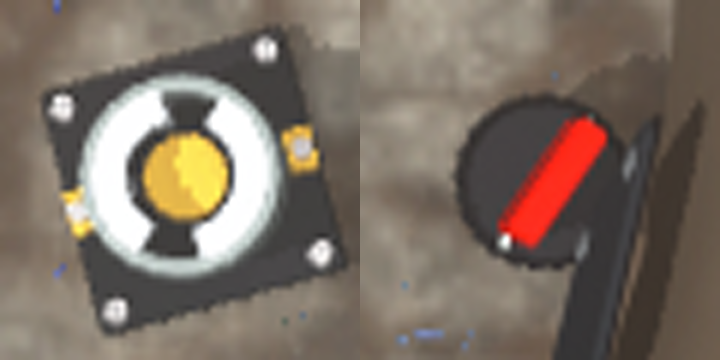

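The holder is now open: slots at crop (188,105) and (172,240), mouth centre about (181,175), ring outline x 82–278, y 75–275. The carrier cap is centred at about (542,182), with the bar from (512,236) to (594,128).

Run:
```python
from h import *
import pickle
c=pickle.load(open('t2.pkl','rb'))
f=lambda u,v,z:pix2w(c,225+(u+.5)/6-.5,240+(v+.5)/6-.5,z)
k=lambda u,v,z:pix2w(c,335+(u-360+.5)/6-.5,260+(v+.5)/6-.5,z)
an=lambda a,b:np.degrees(np.arctan2(*(b-a)[1::-1])).round(1)
print(an(f(172,240,.045),f(189,105,.045)),f(181,175,.05))
F=[f(u,v,.008) for u,v in [(43,97),(283,27),(347,262),(105,335)]]
print('fl',sum(F)/4,an(F[3],F[0]),an(F[2],F[1]))
a,b=k(520,240,.095),k(592,124,.095); print('bar',(a+b)/2,an(a,b),np.linalg.norm(a-b),k(542,182,.054))
plan([.446,-.152,.2],an(a,b))
```

```text
-7.2 [0.49980969 0.10575841 0.05      ]
fl [0.50023121 0.10542674 0.008     ] 14.9 14.9
bar [ 0.44580131 -0.15321513  0.095     ] -33.5 0.05135571121430775 [ 0.4460889  -0.15269421  0.054     ]
tcp [ 0.4578 -0.3713  0.173 ] rot [-179.73   -0.58  -60.87] F [ 3.1 -2.1  8.5] w 0.0873 j6 49.0 t 9.75
slide total [-1.313 -0.644 -0.19 ]
yaw d 27.37 rot total [-0.03 -0.14 -5.97]
  slide if turned first [-0.872 -1.176 -0.18 ]
```

Request:
play_rows(rows=[{"slide":[0,0,-0.1],"delta_rot":[0,0,-1],"fingers":1},{"slide":[0,0,-0.08],"delta_rot":[0,0,-1],"fingers":1},{"slide":[0,0,0],"delta_rot":[0,0,-1],"fingers":1},{"slide":[0,0,0],"delta_rot":[0,0,-1],"fingers":1},{"slide":[0,0,0],"delta_rot":[0,0,-1],"fingers":1},{"slide":[0,0,0],"delta_rot":[0,0,-0.4],"fingers":1},{"slide":[-0.18,-0.23,0],"delta_rot":[0,0,0],"fingers":1},{"slide":[-0.18,-0.23,0],"delta_rot":[0,0,0],"fingers":1}])

```text
time_s: 10.75
tcp_pos: [0.4515, -0.2806, 0.1889]
eef_rot: [180.0, 0.0, -36.4]
contact_force: [1.1, 0.7, -0.2]
gripper_width: 0.0874
gripper_force: 0.0
```

Request:
play_rows(rows=[{"slide":[-0.18,-0.23,0],"delta_rot":[0,0,0],"fingers":1},{"slide":[-0.18,-0.23,0],"delta_rot":[0,0,0],"fingers":1},{"slide":[-0.18,-0.23,0],"delta_rot":[0,0,0],"fingers":1},{"slide":[0,0,0],"delta_rot":[0,0,0],"fingers":1}])

```text
time_s: 11.25
tcp_pos: [0.4477, -0.1479, 0.1897]
eef_rot: [-180.0, -0.0, -36.1]
contact_force: [0.5, -0.6, -0.8]
gripper_width: 0.0879
gripper_force: 0.0
```

Run:
```python
from h import *
import pickle
st=r.get_state(); c=snap('wrist','w2.png'); pickle.dump((c,st),open('w2.pkl','wb'))
plan([.446,-.1528,.078-.019],-36,st)
```

```text
tcp [ 0.4477 -0.1479  0.1897] rot [-1.7995e+02 -3.0000e-02 -3.6060e+01] F [ 0.5 -0.6 -0.8] w 0.0879 j6 48.2 t 11.25
slide total [0.01  0.034 0.872]
yaw d 0.06 rot total [-0.01 -0.01 -0.01]
  slide if turned first [0.01  0.033 0.872]
```

View pics/w2.png

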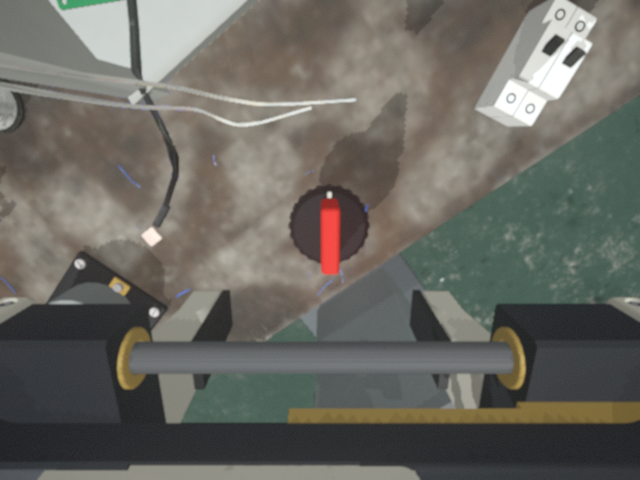

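The breaker stands upright on the free table. The bar runs vertically in the wrist image from (331,208) to (331,273), so the tool yaw already matches it.

Run:
```python
from h import *
import pickle
c,st=pickle.load(open('w2.pkl','rb'))
a,b=pix2w(c,331,202,.095,st),pix2w(c,331,273,.095,st);d=a-b
print((a+b)/2,np.degrees(np.arctan2(d[1],d[0])),np.linalg.norm(d),pix2w(c,329.5,224,.054,st))
hsv=cv2.cvtColor(c['image'],cv2.COLOR_BGR2HSV)
m=((hsv[...,0]<6)|(hsv[...,0]>174))&(hsv[...,1]>200)&(hsv[...,2]>215)
n,l,s,ce=cv2.connectedComponentsWithStats(m.astype(np.uint8)); i=1+s[1:,4].argmax(); print(s[i],ce[i])
ys,xs=np.where(l==i); print(cv2.minAreaRect(np.c_[xs,ys].astype(np.float32)))
p=pix2w(c,*ce[i],.095,st);print(p)
plan([p[0],p[1],.059],None,st)
```

```text
[ 0.44917656 -0.15713207  0.095     ] -35.551107388888845 0.05451243746776396 [ 0.44962773 -0.15724407  0.054     ]Traceback (most recent call last):
  File "<stdin>", line 8, in <module>
ValueError: attempt to get argmax of an empty sequence
```

Run:
```python
from h import *
import pickle
c,st=pickle.load(open('w2.pkl','rb')); im=c['image']
print(im[185:282,331].tolist())
print(im[240,315:345,2].tolist(),im[262,315:345,2].tolist(),im[215,315:345,2].tolist(),c['fx'])
cv2.imwrite('pics/crop3.png',cv2.resize(im[175:285,270:390],None,fx=5,fy=5,interpolation=cv2.INTER_CUBIC))
```

```text
[[62, 64, 75], [50, 51, 60], [46, 48, 57], [44, 46, 55], [46, 46, 56], [57, 60, 66], [99, 105, 108], [143, 152, 152], [168, 178, 178], [176, 185, 186], [175, 184, 184], [171, 181, 181], [145, 154, 160], [98, 105, 137], [54, 55, 138], [37, 40, 142], [41, 44, 145], [38, 43, 144], [37, 41, 143], [43, 46, 146], [37, 42, 145], [40, 44, 148], [40, 44, 157], [43, 47, 176], [50, 55, 198], [54, 59, 215], [61, 68, 230], [65, 71, 239], [70, 77, 244], [68, 75, 245], [72, 78, 246], [67, 74, 245], [69, 74, 245], [69, 76, 245], [70, 77, 245], [71, 77, 245], [69, 76, 245], [68, 74, 245], [70, 76, 245], [69, 76, 245], [69, 75, 245], [70, 77, 245], [70, 76, 245], [71, 78, 245], [71, 77, 246], [70, 77, 246], [69, 75, 245], [69, 75, 245], [72, 76, 246], [72, 77, 246], [69, 76, 246], [70, 76, 245], [71, 77, 246], [70, 76, 245], [69, 77, 245], [70, 76, 246], [71, 76, 246], [71, 76, 246], [71, 77, 246], [72, 78, 246], [72, 76, 246], [69, 76, 245], [70, 77, 246], [70, 77, 246], [71, 77, 246], [75, 79, 246], [72, 77, 245], [69, 76, 245], [71, 76, 245], [73, 80, 246], [71, 77, 245], [69, 74, 245], [72, 78, 245], [70, 76, 245], [71, 78, 245], [70, 76, 245], [72, 77, 246], [72, 79, 246], [69, 75, 245], [69, 77, 245], [72, 79, 246], [74, 79, 246], [70, 76, 245], [70, 77, 245], [70, 76, 245], [71, 77, 246], [72, 77, 245], [71, 76, 242], [79, 88, 230], [97, 106, 203], [113, 124, 164], [114, 124, 137], [117, 125, 136], [119, 122, 130], [137, 125, 129], [155, 128, 126], [156, 128, 126]]
[75, 78, 74, 75, 88, 143, 196, 224, 237, 243, 245, 246, 246, 246, 246, 246, 246, 246, 245, 245, 244, 237, 224, 204, 165, 112, 77, 68, 68, 68] [127, 114, 100, 93, 95, 137, 194, 223, 236, 242, 246, 246, 246, 246, 245, 245, 246, 245, 245, 245, 242, 234, 220, 196, 159, 124, 125, 134, 138, 140] [75, 76, 74, 73, 93, 144, 199, 226, 236, 242, 245, 245, 246, 245, 245, 245, 246, 245, 245, 245, 243, 238, 228, 210, 181, 131, 86, 66, 64, 68] 359.79370948617674
```

View pics/crop3.png

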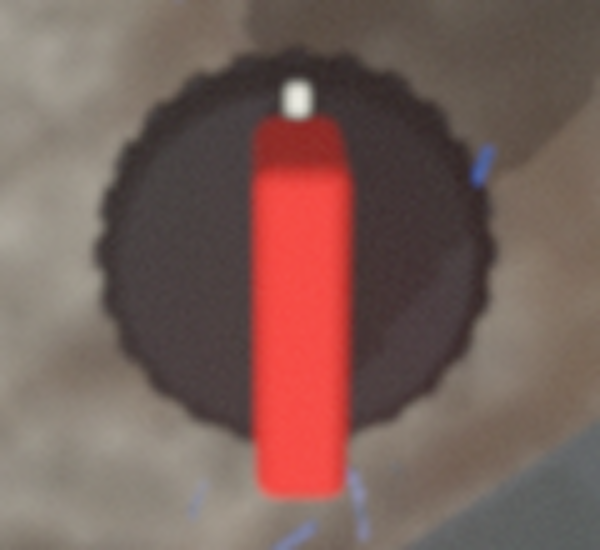

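The bar's top face spans rows 208.5–274.3, centred on column 330. Its foot end shows at row 198.5, with the white mark just above.

Run:
```python
from h import *
import pickle
c,st=pickle.load(open('w2.pkl','rb'))
a,b=pix2w(c,330,208.5,.095,st),pix2w(c,330,274.3,.095,st);d=a-b
print((a+b)/2,np.degrees(np.arctan2(d[1],d[0])),np.linalg.norm(d)); u=d/np.linalg.norm(d)
print(pix2w(c,330,198.5,.054,st)-u*.026)
p=np.array([.4478,-.1553,.059]); plan(p,-35.7)
```

```text
[ 0.44726068 -0.15485602  0.095     ] -35.59970006131989 0.05086362654233768
[ 0.44588961 -0.15508658  0.054     ]
tcp [ 0.4478 -0.1489  0.1897] rot [-1.7997e+02 -4.0000e-02 -3.6090e+01] F [ 0.6 -0.3 -1. ] w 0.0875 j6 48.3 t 11.3
slide total [0.025 0.035 0.871]
yaw d 0.39 rot total [-0.01 -0.01 -0.09]
  slide if turned first [0.025 0.035 0.871]
```

Request:
play_rows(rows=[{"slide":[0.013,0.035,0.2],"delta_rot":[0,0,-0.1],"fingers":1},{"slide":[0,0,0.3],"delta_rot":[0,0,0],"fingers":0.3},{"slide":[0,0,0.25],"delta_rot":[0,0,0],"fingers":0},{"slide":[0,0,0.121],"delta_rot":[0,0,0],"fingers":0},{"slide":[0,0,0],"delta_rot":[0,0,0],"fingers":-1},{"slide":[0,0,0],"delta_rot":[0,0,0],"fingers":-1},{"slide":[0,0,0],"delta_rot":[0,0,0],"fingers":-1},{"slide":[0,0,0],"delta_rot":[0,0,0],"fingers":-1}], squeeze=45)

```text
time_s: 12.3
tcp_pos: [0.4466, -0.1554, 0.0595]
eef_rot: [-179.9, -0.1, -35.8]
contact_force: [0.4, 0.3, -0.3]
gripper_width: 0.0236
gripper_force: 0.0
```

Request:
play_rows(rows=[{"slide":[0,0,0],"delta_rot":[0,0,0],"fingers":-1},{"slide":[0,0,0],"delta_rot":[0,0,0],"fingers":-1}])

```text
time_s: 12.55
tcp_pos: [0.4463, -0.1553, 0.0592]
eef_rot: [-180.0, -0.0, -35.7]
contact_force: [-1.1, 0.9, 4.5]
gripper_width: 0.0135
gripper_force: 45.0
```

Request:
play_rows(rows=[{"slide":[0,0,-0.2],"delta_rot":[0,0,0],"fingers":-1},{"slide":[0,0,-0.3],"delta_rot":[0,0,0],"fingers":-1},{"slide":[0,0,-0.15],"delta_rot":[0,0,0],"fingers":-1},{"slide":[0,0,0],"delta_rot":[0,0,-1],"fingers":-1},{"slide":[0,0,0],"delta_rot":[0,0,-1],"fingers":-1},{"slide":[0,0,0],"delta_rot":[0,0,-1],"fingers":-1},{"slide":[0,0,0],"delta_rot":[0,0,-1],"fingers":-1},{"slide":[0,0,0],"delta_rot":[0,0,-1],"fingers":-1}])

```text
time_s: 13.55
tcp_pos: [0.4454, -0.1552, 0.1556]
eef_rot: [-180.0, 0.1, -12.7]
contact_force: [0.2, 0.2, -2.3]
gripper_width: 0.0137
gripper_force: 45.0
```

Run:
```python
from h import *
plan([.5002,.1055,.16],-7.2)
```

```text
tcp [ 0.4454 -0.1552  0.1556] rot [-1.80e+02  7.00e-02 -1.27e+01] F [ 0.2  0.2 -2.3] w 0.0137 j6 72.6 t 13.55
slide total [-0.026 -1.776 -0.029]
yaw d 5.5 rot total [-0.    0.02 -1.2 ]
  slide if turned first [ 0.145 -1.77  -0.029]
```

Request:
play_rows(rows=[{"slide":[0,0,0],"delta_rot":[0,0,-0.98],"fingers":-1},{"slide":[0,0,0],"delta_rot":[0,0,-0.22],"fingers":-1},{"slide":[0.024,-0.295,0],"delta_rot":[0,0,0],"fingers":-1},{"slide":[0.024,-0.295,0],"delta_rot":[0,0,0],"fingers":-1},{"slide":[0.024,-0.295,0],"delta_rot":[0,0,0],"fingers":-1},{"slide":[0.024,-0.295,0],"delta_rot":[0,0,0],"fingers":-1},{"slide":[0.024,-0.295,0],"delta_rot":[0,0,0],"fingers":-1},{"slide":[0.024,-0.295,0],"delta_rot":[0,0,0],"fingers":-1}])

```text
time_s: 14.55
tcp_pos: [0.5012, 0.1067, 0.156]
eef_rot: [180.0, 0.0, -7.4]
contact_force: [0.8, -0.4, -2.1]
gripper_width: 0.0137
gripper_force: 45.0
```

Request:
play_rows(rows=[{"slide":[0,0,0.2],"delta_rot":[0,0,0],"fingers":-1},{"slide":[0,0,0],"delta_rot":[0,0,0],"fingers":-1},{"slide":[0,0,0],"delta_rot":[0,0,0],"fingers":-1}])

```text
time_s: 14.92
tcp_pos: [0.5016, 0.1049, 0.1268]
eef_rot: [180.0, -0.0, -7.4]
contact_force: [0.5, 0.2, -2.3]
gripper_width: 0.0137
gripper_force: 45.0
```

Run:
```python
from h import *
import pickle
st=r.get_state(); c=snap('wrist','w3.png'); pickle.dump((c,st),open('w3.pkl','wb'))
plan([.5002,.1055,.112],-7.2,st)
```

```text
tcp [0.5016 0.1049 0.1268] rot [179.98  -0.    -7.38] F [ 0.5  0.2 -2.3] w 0.0137 j6 48.8 t 14.93
slide total [-0.01  -0.003  0.098]
yaw d 0.18 rot total [ 0.   -0.   -0.04]
  slide if turned first [-0.01  -0.003  0.098]
```

View pics/w3.png

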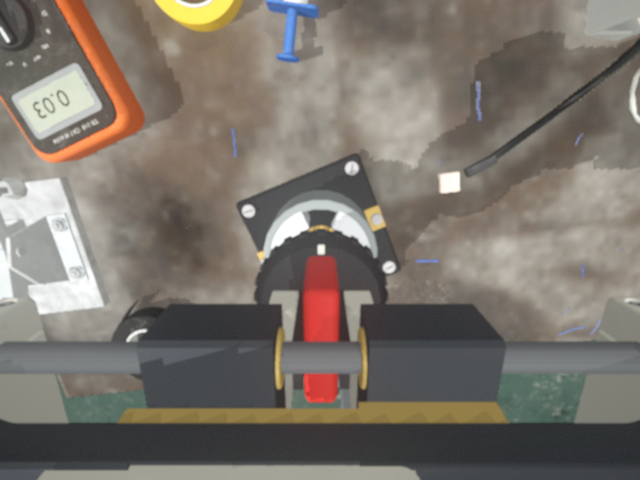

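Aligned: the slot gap at about (320,212) lines up with the cap mark (321,250) and bar. Descending.

Request:
play_rows(rows=[{"slide":[-0.009,-0.002,0.06],"delta_rot":[0,0,0],"fingers":-1},{"slide":[0,0,0.04],"delta_rot":[0,0,0],"fingers":-1},{"slide":[0,0,0.03],"delta_rot":[0,0,0],"fingers":-1},{"slide":[0,0,0.02],"delta_rot":[0,0,0],"fingers":-1},{"slide":[0,0,0.02],"delta_rot":[0,0,0],"fingers":-1},{"slide":[0,0,0],"delta_rot":[0,0,0],"fingers":-1}])

```text
time_s: 15.72
tcp_pos: [0.5, 0.1056, 0.1005]
eef_rot: [180.0, 0.0, -7.3]
contact_force: [0.6, -0.2, -3.1]
gripper_width: 0.0137
gripper_force: 45.0
```

Foot is in the hole with no contact force. Now the lugs.

Request:
play_rows(rows=[{"slide":[0,0,0.015],"delta_rot":[0,0,0],"fingers":-1},{"slide":[0,0,0.015],"delta_rot":[0,0,0],"fingers":-1},{"slide":[0,0,0.015],"delta_rot":[0,0,0],"fingers":-1},{"slide":[0,0,0],"delta_rot":[0,0,0],"fingers":-1}])

```text
time_s: 16.23
tcp_pos: [0.5, 0.1056, 0.0937]
eef_rot: [180.0, 0.0, -7.3]
contact_force: [0.3, -0.7, -2.9]
gripper_width: 0.0135
gripper_force: 45.0
```

Request:
play_rows(rows=[{"slide":[0,0,0.03],"delta_rot":[0,0,0],"fingers":-1},{"slide":[0,0,0.03],"delta_rot":[0,0,0],"fingers":-1},{"slide":[0,0,0.03],"delta_rot":[0,0,0],"fingers":-1},{"slide":[0,0,0.02],"delta_rot":[0,0,0],"fingers":-1},{"slide":[0,0,0],"delta_rot":[0,0,0],"fingers":-1},{"slide":[0,0,0],"delta_rot":[0,0,0],"fingers":-1}])

```text
time_s: 16.98
tcp_pos: [0.5006, 0.1059, 0.0779]
eef_rot: [-180.0, -0.0, -7.3]
contact_force: [-2.0, 0.3, 6.9]
gripper_width: 0.014
gripper_force: 45.0
```

Request:
play_rows(rows=[{"slide":[0,0,0.005],"delta_rot":[0,0,0],"fingers":-1},{"slide":[0,0,0],"delta_rot":[0,0,0.5],"fingers":-1},{"slide":[0,0,0],"delta_rot":[0,0,0.8],"fingers":-1},{"slide":[0,0,0],"delta_rot":[0,0,0.8],"fingers":-1},{"slide":[0,0,0],"delta_rot":[0,0,0.8],"fingers":-1}])

```text
time_s: 17.6
tcp_pos: [0.5011, 0.106, 0.0774]
eef_rot: [-179.9, -0.1, -20.7]
contact_force: [0.1, -0.7, 6.5]
gripper_width: 0.0134
gripper_force: 45.0
```

Run:
```python
from h import *
plan(); print(r.get_state()['moment'])
```

```text
tcp [0.5011 0.106  0.0774] rot [-1.7994e+02 -9.0000e-02 -2.0720e+01] F [ 0.1 -0.7  6.5] w 0.0134 j6 35.3 t 17.6
[-0.15414698  0.30118132  0.04916388]
```

Request:
play_rows(rows=[{"slide":[0,0,0],"delta_rot":[0,0,0.9],"fingers":-1},{"slide":[0,0,0],"delta_rot":[0,0,0.9],"fingers":-1},{"slide":[0,0,0],"delta_rot":[0,0,0.9],"fingers":-1},{"slide":[0,0,0],"delta_rot":[0,0,0.9],"fingers":-1},{"slide":[0,0,0],"delta_rot":[0,0,0.9],"fingers":-1},{"slide":[0,0,0],"delta_rot":[0,0,0.9],"fingers":-1},{"slide":[0,0,0],"delta_rot":[0,0,0.9],"fingers":-1}])

```text
time_s: 18.48
tcp_pos: [0.5013, 0.1061, 0.0775]
eef_rot: [-179.9, -0.1, -49.6]
contact_force: [0.2, -0.9, 7.0]
gripper_width: 0.0138
gripper_force: 45.0
```

Run:
```python
from h import *
plan(); print(r.get_state()['moment'])
```

```text
tcp [0.5013 0.1061 0.0775] rot [-1.7988e+02 -6.0000e-02 -4.9610e+01] F [ 0.2 -0.9  7. ] w 0.0138 j6 6.4 t 18.48
[-0.23519584  0.06711304  0.04447997]
```

Request:
play_rows(rows=[{"slide":[0,0,0],"delta_rot":[0,0,0.8],"fingers":-1},{"slide":[0,0,0],"delta_rot":[0,0,0.8],"fingers":-1},{"slide":[0,0,0],"delta_rot":[0,0,0.5],"fingers":-1},{"slide":[0,0,0],"delta_rot":[0,0,0.4],"fingers":-1},{"slide":[0,0,0],"delta_rot":[0,0,0.3],"fingers":-1},{"slide":[0,0,0],"delta_rot":[0,0,0],"fingers":-1}])

```text
time_s: 19.23
tcp_pos: [0.5005, 0.1058, 0.0774]
eef_rot: [-180.0, -0.0, -62.3]
contact_force: [-2.7, -0.3, 10.1]
gripper_width: 0.0138
gripper_force: 45.1
```

Run:
```python
from h import *
plan(); print(r.get_state()['moment'])
```

```text
tcp [0.5005 0.1058 0.0774] rot [-1.7996e+02 -3.0000e-02 -6.2280e+01] F [-2.7 -0.3 10.1] w 0.0138 j6 -6.3 t 19.23
[-0.03766538  1.20754479  0.5971357 ]
```

Request:
play_rows(rows=[{"slide":[0,0,0],"delta_rot":[0,0,-0.6],"fingers":-1},{"slide":[0,0,0],"delta_rot":[0,0,-0.5],"fingers":-1},{"slide":[0,0,-0.012],"delta_rot":[0,0,0],"fingers":-1},{"slide":[0,0,-0.012],"delta_rot":[0,0,0],"fingers":-1},{"slide":[0,0,-0.012],"delta_rot":[0,0,0],"fingers":-1},{"slide":[0,0,-0.006],"delta_rot":[0,0,0],"fingers":-1},{"slide":[0,0,0],"delta_rot":[0,0,0],"fingers":-1},{"slide":[0,0,0],"delta_rot":[0,0,0],"fingers":-1}])

```text
time_s: 20.23
tcp_pos: [0.5006, 0.1059, 0.0831]
eef_rot: [-179.9, -0.0, -57.3]
contact_force: [1.7, -0.8, 4.5]
gripper_width: 0.014
gripper_force: 45.0
```

Run:
```python
from h import *
plan(); print(r.get_state()['moment'])
```

```text
tcp [0.5006 0.1059 0.0831] rot [-1.7995e+02 -1.0000e-02 -5.7300e+01] F [ 1.7 -0.8  4.5] w 0.014 j6 -1.3 t 20.23
[-0.19726066 -0.65816717  0.04951891]
```

Request:
play_rows(rows=[{"slide":[0,0,-0.007],"delta_rot":[0,0,0],"fingers":-1},{"slide":[0,0,0],"delta_rot":[0,0,0],"fingers":-1},{"slide":[0,0,-0.007],"delta_rot":[0,0,0],"fingers":-1},{"slide":[0,0,0],"delta_rot":[0,0,0],"fingers":-1}])

```text
time_s: 20.72
tcp_pos: [0.5005, 0.1059, 0.0843]
eef_rot: [-180.0, 0.0, -57.3]
contact_force: [7.6, 0.2, -8.3]
gripper_width: 0.0137
gripper_force: 45.0
```

Lift is resisted (−8 N) at the locked height, so it is locked. Releasing and retreating.

Request:
play_rows(rows=[{"slide":[0,0,0.006],"delta_rot":[0,0,0],"fingers":-1},{"slide":[0,0,0],"delta_rot":[0,0,0],"fingers":-0.3},{"slide":[0,0,0],"delta_rot":[0,0,0],"fingers":0},{"slide":[0,0,0],"delta_rot":[0,0,0],"fingers":0},{"slide":[0,0,-0.1],"delta_rot":[0,0,0],"fingers":0},{"slide":[0,0,-0.3],"delta_rot":[0,0,0],"fingers":0},{"slide":[0,0,-0.4],"delta_rot":[0,0,0],"fingers":0},{"slide":[0,0,0],"delta_rot":[0,0,0],"fingers":0}])

```text
time_s: 21.72
tcp_pos: [0.5028, 0.1068, 0.2104]
eef_rot: [-179.4, -0.1, -57.3]
contact_force: [-0.0, -0.2, -0.2]
gripper_width: 0.0442
gripper_force: 0.0
```

Run:
```python
from h import *
plan(); snap('wrist','w4.png')
```

```text
tcp [0.5028 0.1068 0.2104] rot [-1.7943e+02 -7.0000e-02 -5.7270e+01] F [-0.  -0.2 -0.2] w 0.0442 j6 -1.3 t 21.73
```

View pics/w4.png

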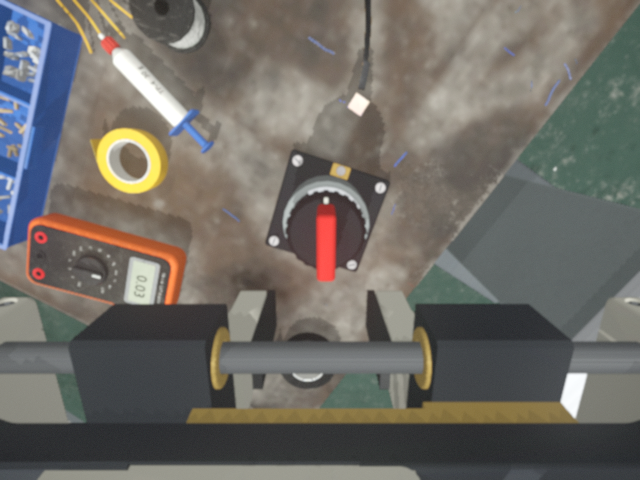

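The carrier sits upright in the holder with the bar at (326,205–280), still at the twisted angle. The tape rolls and spool look undisturbed and the gripper is clear, so I'm handing in.

```bash
python3 -c "
from plant import r
print(r.close_job())"
```

```text
the job is handed in; nothing more can be done
None
```

The job is handed in; no verdict came back. By my checks, the breaker stands upright on the free table and the carrier is locked in the holder, resisting a lift at the locked height. The spool and tape rolls look unmoved.

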